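# Shut the sample case and lock it with the T-headed key

## Task

Slide the lid of the aluminium sample case fully shut, then take the T-headed locking key from its stand, pass its head down through the slot in the lid until the collar rests on the lid, and give it a quarter turn so that the head locks crosswise under the slot. Leave the key there, and do not disturb the other things on the desk.

Things in the scene. Friction and masses are not known exactly. Their poses are not given: they have to be found in the camera images.
- case_lid (a joint): How far the sliding lid is open, m: 0 is fully shut against its end stop, 0.09 is the most. It opens along the -y axis of lock_slot, so it is shut by pushing it along +y of that point. It stays where it is left; about 2.5 N of friction.
- lid_bar (a point): Centre of the grip bar on the lid (moves with the lid; its axes are the case's). The bar is 66 mm long along its x, 12 mm thick along its y, 14 mm high, top 7 mm above this point, and stands on two feet; the flat lid top is 27 mm below this point.
- case: Aluminium sample case fixed to the desk, origin under its centre, x across (116 mm), y along (200 mm) from the grip bar end to the slot end, z up. Dark side rails reach 6 mm above the lid's face, 64 mm above the desk. The slot is 65 mm from the centre along +y; the grip bar of the shut lid is 110 mm from the slot.
- lock_slot (a point): Centre of the lock slot, fixed to the case, at the lid's upper face, 58 mm above the desk; axes as the case. Slot 49 mm long (y), 18 mm wide (x), through the case's 8 mm deck; the 8 mm lid above has the same slot, which lies over this one only when the lid is shut. Below the deck is a 36 mm deep hollow in which the head can turn either way.
- key_mid (a point): Middle of the loose steel locking key (about 0.2 kg), half-way up its 90 mm height; z up its shank. At the foot a T-head 42 (y) x 12 (x) x 12 mm high, then an 11 mm round shank, a collar 44 mm across and 6 mm thick, underside 13 mm below this point, and a 16 mm neck. With the collar on the lid, the head is 4 mm below the deck.
- key_handle (a point): Centre of the key's handle bar at its top, 35 mm above key_mid: 70 mm long (y, the same way as the T-head), 16 mm thick (x), 20 mm high.
- stand: Fixed grey block 80 x 100 mm, 45 mm high, on a 100 x 120 mm foot, origin under its centre (a tall machine fills the left of the desk, at y over 0.33 from x = 0.38 on); at the start the key hangs upright by its collar with its head in the block's loose pocket, and is lifted straight out.
- stop_watch_mid (a point): Middle of a loose round stop watch, 66 x 58 x 18 mm, a bystander.
- micrometer_mid (a point): Middle of a loose micrometer, 34 x 112 x 13 mm, lying flat, a bystander.
There are look-alikes about, which are no part of the job. What is shaped like the part that bears key_mid but orange, pink or purple is not meant.

How it is judged:
By the outcome, as a careful person would: the job done as asked, in the order asked, and still so for the second after the job is handed in, with the robot touching nothing.
It also fails if it takes over 62 s, if anything falls off the work surface, if the arm or the gripper's body presses on something with over 40 N, if the wrist force passes 120 N, or if a joint passes its speed limit or range.

## Robot

A 6-joint arm with a two-finger parallel gripper is mounted at the origin on a cart in front of the work surface, level with it; the furniture and walls round the work are solid. World frame = base frame: x ahead of the robot, y to its left, z up, the work surface at z = 0. Lengths are in m, angles in rad, forces in N, time in s.
With the tool pointing down it reaches from about 0.35 to 0.925 m from the base axis. Payload 6.4 kg.
Tool frame: the origin (TCP) lies between the finger pads; the fingertips stand bot.nose_length ahead of it and the grasp point (between the pads) lies 8 mm behind it (bot.nose_length is the distance from the TCP to the fingertips, in m); x points along the fingers, y is the direction in which the jaws open and shut, and the axes are right-handed (so a half turn about x gives the same grasp; the last joint's range is limited). The gripper opens to 94 mm and grips with 3 to 60 N. Pads are 16 mm wide; open, the fingers measure 119 mm over their backs; the gripper's body (75 mm by 177 mm) begins 78 mm behind the grasp point.
Start: joints at [-1.302, 0.245, 1.558, -0, 1.339, -0.174], TCP at [0.279, -0.587, 0.216] pointing down, gripper open.
Joint ranges: [-3.13, 3.13], [-1.02, 2.26], [0.13, 2.54], [-0.95, 4.09], [0.21, 2.88], [-2.74, 2.74]. Speed limits (rad/s): [2.57, 2.57, 3.14, 3.14, 3.14, 3.14].

## Interface

Orientations are given as a unit quaternion [x, y, z, w].
In Python, from station import bot gives the robot as it stands. The module is installed in compiled form; this text tells all that it offers.
- The arm moves only by the tool apply_moves, never from a script. Its argument "steps" is a list of rows, each a list of 5 numbers: the shift along the tool's x, y, z scaled (see below), then the turn about the tool's x scaled (see below), then the gripper's target within -1 to 1 (shut at 1, half-way at 0, fully open at -1). In form: [[x, y, z, yaw, grip], ...]. A call has 1 to 20 rows; each row is the pose to reach, as a shift and turn from the pose measured when the call began, along the tool's axes at that moment; what a row does not reach only later rows make up. The controller multiplies each number of a shift by 0.8 m and each number of a turn by 0.5 rad. A row lasts 1/12 s, in which the tool goes at most 41.7 mm and 7.16 degrees, less where a joint would pass 70% of its speed; a pose out of reach is approached as far as the arm can. A call with a number of a shift or a turn outside -1 to 1 is refused whole. A call with a gripper value outside its range is refused whole. The fingers move at their own pace and stop on an object; "squeeze" is the grip in N (left out, the last holds). Time passes only in rows, so rows that repeat a pose let the fingers close. It gives the time, the measured TCP pose, the force and the opening at its end, in the units of the state.
- bot.sense(): the state, without advancing time (a new reading comes with each control period).
- bot.camera(name): name is "scene" or "top" or "wrist"; returns a dict with "color" (400x640x3 uint8, red, green, blue), "camera_matrix" (3x3 intrinsics, pixels), "R" (3x3) and "t" (3): a world point X has camera coordinates R X + t. Camera axes: x right, y down, z forward; pixel columns grow to the right and rows downward; lengths in m; the calibration is good to about 2 mm. The wrist camera is an equidistant fisheye: a pixel r from the principal point sees the ray r / f radians off the axis. A picture is of the moment at which its call begins. There is no depth.
- bot.finish_job(): hands the job in, once; it reports no verdict.
The state is a dict: "clock": time; "joint_positions": joint angles; "qvel": joint speeds; "tau": joint torques, N m; "tool_pos": TCP position; "ee_rot": TCP orientation; "ft_force": force on the tool from outside, world axes, zero at the start; "moment": the same for the moment, N m; "gripper_width": finger opening in m.
Only numpy, scipy, OpenCV 4.12 (cv2) and the standard library are available. Lean on these libraries where they do the work, as an engineer would, in place of code of your own. Each camera call takes 0.05 s, during which the arm holds its last target. There are 200 camera calls.

## Working session

There is one attempt and no reset: what is moved stays moved. The work goes in short steps, Python scripts to look and compute and a tool call to move; the robot and the scene stay as the last step left them, time stands still between calls to the robot, and variables do not carry over. Pictures are saved under pics/ and viewed, about 8 in all and at most 12, crops included, and the job is handed in when it is done.

Besides the shell and the picture viewer there is one more tool, called after "Call:" as name(argument=value, ...), one argument or row to a line, values as JSON. apply_moves: Moves the arm, as the interface text tells. Shifts and turns lie within -1 to 1; 1 stands for 0.8 m of shift or 0.5 rad of turn. Its arguments: {"type":"object","properties":{"steps":{"type":"array"},"squeeze":{"type":"number"}},"required":["steps"]}

```bash
mkdir -p pics
python3 - <<'E'
from station import bot
import cv2,json,numpy as np
s=bot.sense();print({k:np.round(v,3).tolist() for k,v in s.items()},bot.nose_length)
for n in("scene","top"):
    c=bot.camera(n);cv2.imwrite(f"pics/{n}0.png",c["color"][...,::-1]);print(n,np.round(c["camera_matrix"],1).tolist(),np.round(c["R"],3).tolist(),np.round(c["t"],3).tolist())
E
```

```text
{'clock': 0.0, 'joint_positions': [-1.302, 0.246, 1.559, 0.0, 1.339, -0.174], 'qvel': [0.0, -0.0, -0.002, -0.002, 0.0, 0.0], 'tau': [0.001, -41.582, -31.46, 0.069, 0.033, -0.0], 'tool_pos': [0.278, -0.587, 0.215], 'ee_rot': [-0.69, -0.156, 0.69, -0.155], 'ft_force': [-0.308, -0.08, 0.734], 'moment': [0.038, -0.015, 0.007], 'gripper_width': 0.094} 0.011
scene [[438.7, 0.0, 326.2], [0.0, 438.7, 199.4], [0.0, 0.0, 1.0]] [[-0.79, -0.613, 0.013], [-0.397, 0.495, -0.773], [0.467, -0.616, -0.635]] [0.37, 0.294, 0.648]
top [[385.4, 0.0, 315.6], [0.0, 385.4, 203.9], [0.0, 0.0, 1.0]] [[-0.008, -1.0, -0.003], [-0.996, 0.008, -0.094], [0.094, 0.002, -0.996]] [-0.015, 0.535, 0.894]
```

View pics/scene0.png

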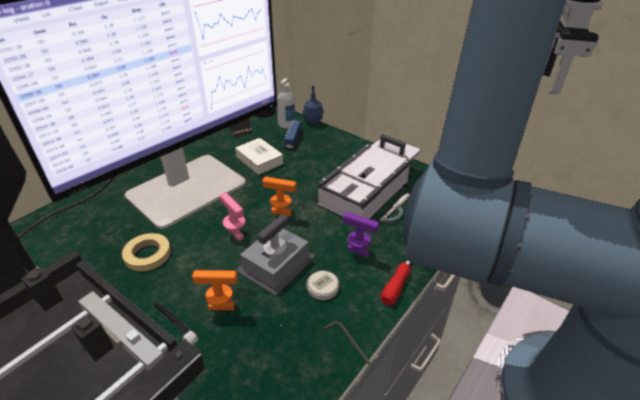

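View pics/top0.png

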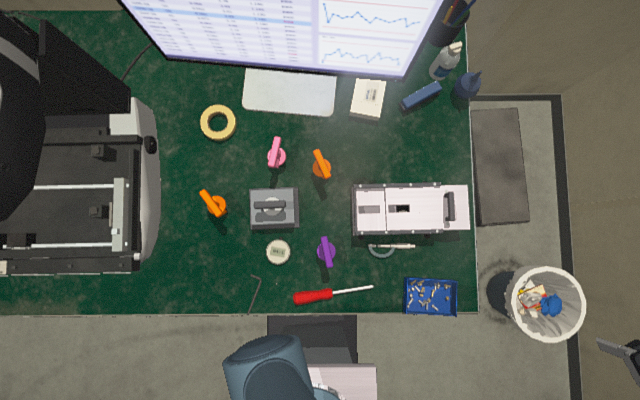

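The grey key sits in its grey stand at top (270,208). The look-alikes are orange at (213,203) and (321,163), pink at (277,153) and purple at (326,252). The case is at about (410,210), with the bar at (449,206). Next I'll enlarge the key and the case.

Run:
```python
import cv2,numpy as np
t=cv2.imread("pics/top0.png")
a=cv2.resize(t[170:250,345:475],None,fx=6,fy=6,interpolation=cv2.INTER_CUBIC)[:300+180]
cv2.imwrite("pics/case_c.png",a[:, :780])
b=cv2.resize(t[180:240,240:310],None,fx=8,fy=8,interpolation=cv2.INTER_CUBIC)
cv2.imwrite("pics/key_c.png",b)
```

```text
(no output)
```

View pics/case_c.png

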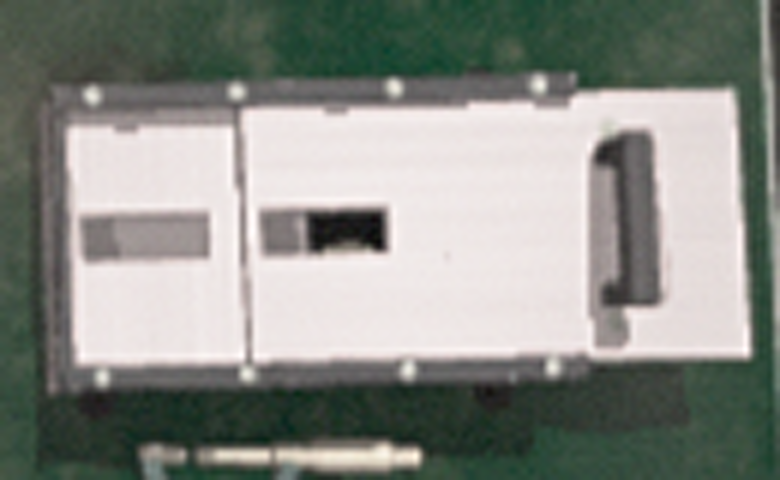

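View pics/key_c.png

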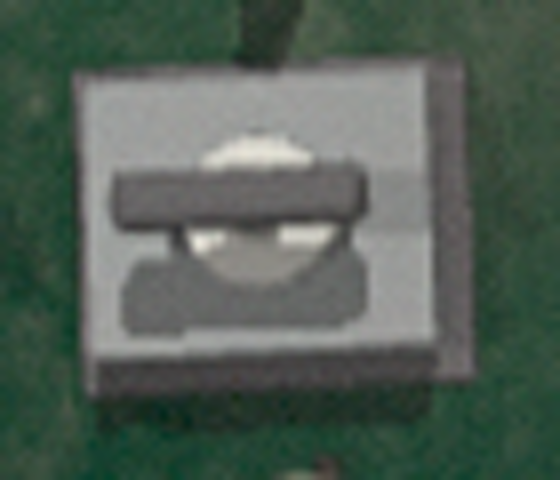

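The case crop shows the deck slot centred at crop (145,236), the lid slot at (325,231) and the bar's top at about (641,217). The key crop shows the grey handle's top centred at (239,198), spanning 113 to 365.

```bash
cat > h.py <<'E'
from station import bot
import cv2,numpy as np
def ray(c,u,v,z,fish=False):
    K=c["camera_matrix"];R=np.array(c["R"]);t=np.array(c["t"])
    x=(u-K[0,2])/K[0,0];y=(v-K[1,2])/K[1,1]
    if fish:
        r=np.hypot(x,y);k=np.sin(r)/max(r,1e-9);d=np.array([x*k,y*k,np.cos(r)])
    else: d=np.array([x,y,1.])
    d=R.T@d;o=-R.T@t
    return o+d*(z-o[2])/d[2]
def axes():
    from scipy.spatial.transform import Rotation
    s=bot.sense();return np.array(s["tool_pos"]),Rotation.from_quat(s["ee_rot"]).as_matrix()
def go(p):  # scaled tool-frame shift to world TCP p
    q,R=axes();return np.round(R.T@(np.array(p)-q)/0.8,4)
E
python3 - <<'E'
from h import *
c=bot.camera("top")
C=lambda u,v,z:np.round(ray(c,345+u/6-.4,170+v/6-.4,z),4)
k=lambda u,v,z:np.round(ray(c,240+u/8-.4,180+v/8-.4,z),4)
print("deck",C(145,236,.05),C(80,236,.05),C(210,236,.05));print("lidslot",C(325,231,.058),C(262,231,.058),C(388,231,.058))
print("bar",C(641,217,.092),C(645,130,.092),C(640,303,.092))
a,b,d,e=C(93,95,.064),C(539,85,.064),C(103,377,.064),C(553,369,.064);print(a,b,d,e,np.arctan2(-(a-b)[0],(a-b)[1]),np.arctan2(-(d-e)[0],(d-e)[1]))
print("key",k(239,198,.103),k(113,199,.103),k(365,196,.103));print("stand block",[k(*p,.045) for p in((82,75),(425,65),(95,358),(437,346))])
p,R=axes();print(p,R.round(3))
w=bot.camera("wrist");print(w["camera_matrix"],np.round(-w["R"].T@w["t"]-p,3),np.round(w["R"]@R,3))
E
```

```text
deck [ 0.5196 -0.1428  0.05  ] [ 0.5198 -0.1177  0.05  ] [ 0.5194 -0.1679  0.05  ]
lidslot [ 0.5203 -0.2106  0.058 ] [ 0.5205 -0.1865  0.058 ] [ 0.5201 -0.2346  0.058 ]
bar [ 0.5217 -0.3196  0.092 ] [ 0.5539 -0.3224  0.092 ] [ 0.4901 -0.3179  0.092 ]
[ 0.5726 -0.1222  0.064 ] [ 0.5751 -0.2926  0.064 ] [ 0.4652 -0.1239  0.064 ] [ 0.4668 -0.2938  0.064 ] 0.014670308973721487 0.009417025918300336
key [0.5272 0.0807 0.103 ] [0.5272 0.1151 0.103 ] [0.5274 0.0463 0.103 ]
stand block [array([0.5691, 0.1338, 0.045 ]), array([0.5713, 0.0334, 0.045 ]), array([0.4863, 0.1294, 0.045 ]), array([0.489 , 0.0302, 0.045 ])]
[ 0.2783925  -0.58686869  0.21558568] [[-0.     0.428 -0.904]
 [ 0.001 -0.904 -0.428]
 [-1.    -0.001 -0.   ]]
[[309.70691629   0.         322.23747068]
 [  0.         309.70691629 200.7157666 ]
 [  0.           0.           1.        ]] [0.066 0.03  0.168] [[-0.     1.    -0.   ]
 [-0.251  0.     0.968]
 [ 0.968  0.     0.251]]
```

Call:
apply_moves(
  steps=[
    [0.02,-0.09,-0.21,0.43,-1],
    [0.04,-0.172,-0.4175,0.86,-1],
    [0.04,-0.172,-0.4175,0.86,-1],
    [0.04,-0.172,-0.4175,0.86,-1],
    [0.04,-0.172,-0.4175,0.86,-1],
    [0.04,-0.172,-0.4175,0.86,-1],
    [0.04,-0.172,-0.4175,0.86,-1],
    [0.04,-0.172,-0.4175,0.86,-1],
    [0.04,-0.172,-0.4175,0.86,-1],
    [0.04,-0.172,-0.4175,0.86,-1],
    [0.04,-0.172,-0.4175,0.86,-1],
    [0.04,-0.172,-0.4175,0.86,-1],
    [0.04,-0.172,-0.4175,0.86,-1],
    [0.04,-0.172,-0.4175,0.86,-1],
    [0.04,-0.172,-0.4175,0.86,-1],
    [0.04,-0.172,-0.4175,0.86,-1],
  ],
  squeeze=15,
)

```text
clock: 1.53
tool_pos: [0.5207, -0.3203, 0.1841]
ee_rot: [-0.707, -0.004, 0.707, -0.004]
ft_force: [-0.2, 0.2, 0.8]
gripper_width: 0.0941
```

Run:
```python
from h import *
w=bot.camera("wrist");cv2.imwrite("pics/w1.png",w["color"][...,::-1])
p,R=axes();print(p,R.round(3))
def proj(c,X):
    K=c["camera_matrix"];d=c["R"]@np.array(X)+c["t"];r=np.arctan2(np.hypot(*d[:2]),d[2]);return K[:2,2]+K[0,0]*r*d[:2]/np.hypot(*d[:2])
print(proj(w,[.5217,-.3196,.092]),proj(w,[.5203,-.2106,.058]),proj(w,[.5196,-.1428,.05]))
```

```text
[ 0.52082935 -0.32015043  0.18408661] [[-0.     0.012 -1.   ]
 [ 0.001 -1.    -0.012]
 [-1.    -0.001  0.   ]]
[320.46615164 205.90549793] [213.72881239 196.85986984] [160.66183433 195.24244171]
```

View pics/w1.png

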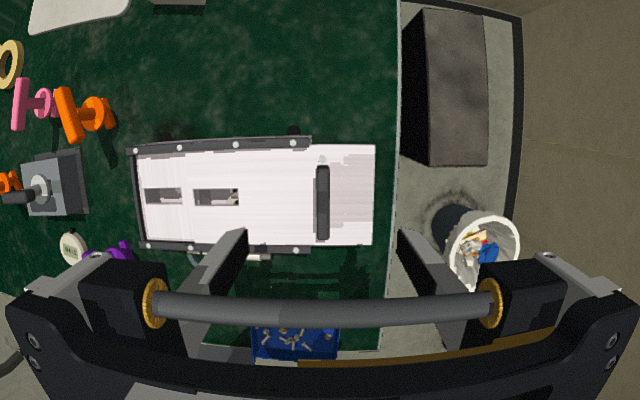

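The wrist picture shows the bar at (322,202) and the slots at (215,197) and (163,195). All are within 4 px of what the top view predicts, so I'll go down and grip the bar.

Call:
apply_moves(
  steps=[
    [0.05,0,0,0,-1],
    [0.1,0,0,0,-1],
    [0.131,0,0,0,-1],
    [0.131,0,0,0,-1],
    [0.131,0,0,0,-1],
    [0.131,0,0,0,1],
    [0.131,0,0,0,1],
    [0.131,0,0,0,1],
    [0.131,0,0,0,1],
    [0.131,0,0,0,1],
    [0.131,0,0,0,1],
    [0.131,0,0,0,1],
    [0.131,0,0,0,1],
    [0.131,0,0,0,1],
    [0.131,0,0,0,1],
    [0.131,0,0,0,1],
  ],
  squeeze=15,
)

```text
clock: 2.92
tool_pos: [0.5208, -0.32, 0.0792]
ee_rot: [-0.707, -0.005, 0.707, -0.004]
ft_force: [0.1, -0.1, -0.7]
gripper_width: 0.0241
```

Call:
apply_moves(
  steps=[
    [0,0,0,0,1],
    [0,0,0,0,1],
    [0,0,0,0,1],
    [0,0,0,0,1],
    [0,0,0,0,1],
    [0,-0.01,0,0,1],
    [0,-0.02,0,0,1],
    [0,-0.03,0,0,1],
    [0,-0.04,0,0,1],
    [0,-0.05,0,0,1],
    [0,-0.06,0,0,1],
    [0,-0.07,0,0,1],
    [0,-0.076,0,0,1],
    [0,-0.08,0,0,1],
    [0,-0.08,0,0,1],
  ],
)

```text
clock: 4.17
tool_pos: [0.5197, -0.2546, 0.0792]
ee_rot: [-0.707, -0.005, 0.708, -0.003]
ft_force: [-1.6, 2.8, 0.8]
gripper_width: 0.0116
```

Call:
apply_moves(
  steps=[
    [0,-0.002,0,0,1],
    [0,-0.004,0,0,1],
    [0,-0.006,0,0,1],
    [0,-0.007,0,0,1],
    [0,-0.007,0,0,1],
    [0,-0.007,0,0,1],
  ],
)

```text
clock: 4.67
tool_pos: [0.5197, -0.2528, 0.0792]
ee_rot: [-0.707, -0.003, 0.707, -0.006]
ft_force: [-1.5, -14.3, -7.7]
gripper_width: 0.0118
```

Call:
apply_moves(
  steps=[
    [0,0,0,0,-1],
    [0,0,0,0,-1],
    [0,0,0,0,-1],
    [0,0,0,0,-1],
    [0,0,0,0,-1],
    [-0.05,0,0,0,-1],
    [-0.1,0,0,0,-1],
    [-0.15,0,0,0,-1],
    [-0.15,-0.05,0,-0.25,-1],
    [-0.15,-0.1,0,-0.5,-1],
    [-0.15,-0.15,-0.003,-0.75,-1],
    [-0.15,-0.2,-0.004,-1,-1],
    [-0.15,-0.25,-0.006,-1,-1],
    [-0.15,-0.3,-0.007,-1,-1],
    [-0.15,-0.35,-0.008,-1,-1],
    [-0.15,-0.4,-0.009,-1,-1],
    [-0.15,-0.417,-0.0095,-1,-1],
    [-0.15,-0.417,-0.0095,-1,-1],
    [-0.15,-0.417,-0.0095,-1,-1],
    [-0.15,-0.417,-0.0095,-1,-1],
  ],
)

```text
clock: 6.33
tool_pos: [0.5234, 0.0807, 0.1978]
ee_rot: [-0.684, -0.177, 0.685, -0.18]
ft_force: [-0.2, -0.8, 0.9]
gripper_width: 0.0938
```

Call:
apply_moves(
  steps=[
    [0,0,0,-0.25,-1],
    [0,0,0,-0.5,-1],
    [0,0,0,-0.75,-1],
    [0,0,0,-1,-1],
    [0,0,0,-1,-1],
    [0,0,0,-1,-1],
  ],
)

```text
clock: 6.83
tool_pos: [0.5235, 0.0795, 0.1978]
ee_rot: [-0.619, -0.34, 0.62, -0.342]
ft_force: [0.6, 0.7, 0.3]
gripper_width: 0.0937
```

Call:
apply_moves(
  steps=[
    [0,0,0,-0.25,-1],
    [0,0,0,-0.5,-1],
    [0,0,0,-0.75,-1],
    [0,0,0,-1,-1],
    [0,0,0,-1,-1],
    [0,0,0,-1,-1],
  ],
)

```text
clock: 7.33
tool_pos: [0.5236, 0.079, 0.1978]
ee_rot: [-0.516, -0.481, 0.518, -0.483]
ft_force: [-0.1, 0.6, 0.1]
gripper_width: 0.0941
```

Run:
```python
from h import *
w=bot.camera("wrist");cv2.imwrite("pics/w2.png",w["color"][...,::-1]);np.savez("pics/w2.npz",**w)
p,R=axes();print(p,R.round(3),np.arctan2(R[1,1],R[0,1]),bot.sense()["joint_positions"])
print(go([.5272,.0807,.2]))
t=bot.camera("top")["color"][170:250,345:475,::-1]
cv2.imwrite("pics/t2.png",cv2.resize(t,None,fx=6,fy=6,interpolation=cv2.INTER_CUBIC))
```

```text
[0.52358874 0.07912063 0.19783134] [[-0.     0.998 -0.07 ]
 [-0.005 -0.07  -0.998]
 [-1.     0.     0.005]] -0.0695981060086022 [-0.06193961 -0.01991072  1.88121622 -0.00473697  1.28013712  0.00901613]
[-0.0027  0.0044 -0.0023]
```

View pics/w2.png

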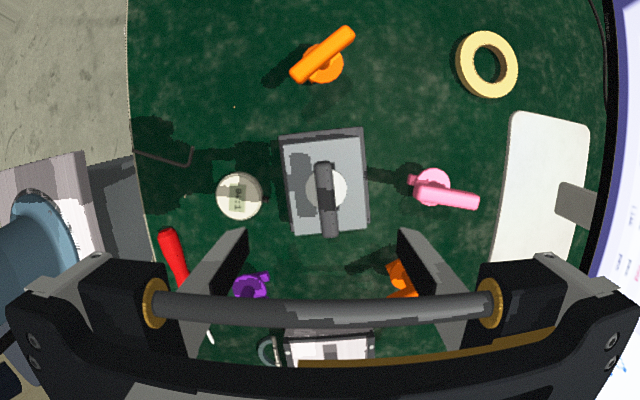

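View pics/t2.png

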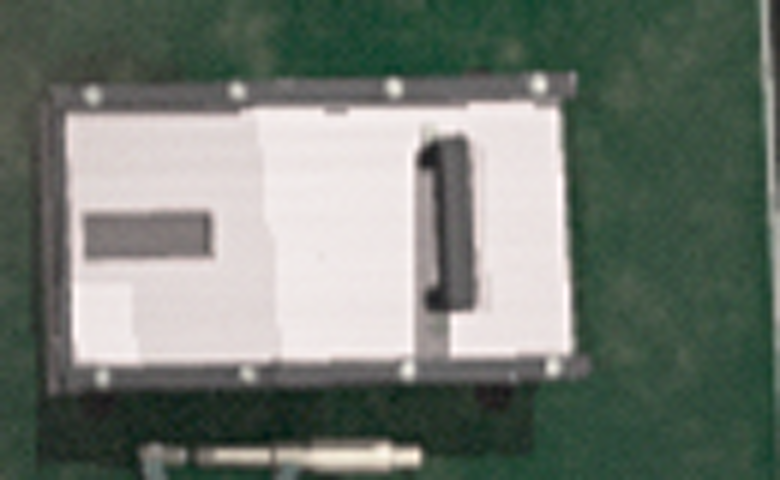

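Lid shut: its slot (crop (148,235)) now covers the deck slot. In the wrist view the grey handle runs from (324,162) to (331,236), and its top is centred at about (327,199).

Run:
```python
from h import *
w=dict(np.load("pics/w2.npz"))
a,b=ray(w,323,163,.103,1),ray(w,330.5,235,.103,1);m=(a+b)/2
print(a,b,m,np.linalg.norm(a-b),"yaw",np.arctan2(-(a-b)[0],(a-b)[1]))
c=bot.camera("top");print("slot",[ray(c,345+u/6-.4,170+v/6-.4,.058).round(4) for u,v in((148,235),(84,235),(212,235),(148,211),(148,258))])
for x in(m,[.5272,.0807]):print(go([x[0],x[1],.085]))
```

```text
[0.52720547 0.11545728 0.103     ] [0.52945508 0.0497846  0.103     ] [0.52833027 0.08262094 0.103     ] 0.06571119777952052 yaw 0.03424144091167855
slot [array([ 0.5193, -0.1429,  0.058 ]), array([ 0.5195, -0.1184,  0.058 ]), array([ 0.5191, -0.1673,  0.058 ]), array([ 0.5285, -0.1431,  0.058 ]), array([ 0.5105, -0.1427,  0.058 ])]
[ 0.141   0.0057 -0.0052]
[ 0.141   0.0044 -0.0027]
```

Call:
apply_moves(
  steps=[
    [0.0,0.005,-0.0035,-0.18,-1],
    [0.04,0.005,-0.0035,-0.18,-1],
    [0.08,0.005,-0.0035,-0.18,-1],
    [0.12,0.005,-0.0035,-0.18,-1],
    [0.141,0.005,-0.0035,-0.18,-1],
    [0.141,0.005,-0.0035,-0.18,-1],
    [0.141,0.005,-0.0035,-0.18,1],
    [0.141,0.005,-0.0035,-0.18,1],
    [0.141,0.005,-0.0035,-0.18,1],
    [0.141,0.005,-0.0035,-0.18,1],
    [0.141,0.005,-0.0035,-0.18,1],
    [0.141,0.005,-0.0035,-0.18,1],
    [0.141,0.005,-0.0035,-0.18,1],
    [0.141,0.005,-0.0035,-0.18,1],
    [0.141,0.005,-0.0035,-0.18,1],
    [0.141,0.005,-0.0035,-0.18,1],
    [0.141,0.005,-0.0035,-0.18,1],
    [0.141,0.005,-0.0035,-0.18,1],
    [0.141,0.005,-0.0035,-0.18,1],
    [0.141,0.005,-0.0035,-0.18,1],
  ],
  squeeze=45,
)

```text
clock: 9.15
tool_pos: [0.5276, 0.0813, 0.0849]
ee_rot: [0.493, 0.505, -0.496, 0.507]
ft_force: [0.6, -0.7, 0.6]
gripper_width: 0.0157
```

Call:
apply_moves(
  steps=[
    [0,0,0,0,1],
    [0,0,0,0,1],
    [0,0,0,0,1],
    [0,0,0,0,1],
  ],
)

```text
clock: 9.48
tool_pos: [0.5276, 0.0813, 0.0849]
ee_rot: [0.493, 0.505, -0.496, 0.507]
ft_force: [-0.3, 0.4, 0.0]
gripper_width: 0.0159
```

Call:
apply_moves(
  steps=[
    [-0.02,0,0,0,1],
    [-0.05,0,0,0,1],
    [-0.09,0,0,0,1],
    [-0.13,0,0,0,1],
    [-0.15,0,0,0,1],
    [-0.15,0,0,0,1],
    [-0.15,-0.002,0.04,0,1],
    [-0.15,-0.005,0.08,0,1],
    [-0.15,-0.007,0.12,0,1],
    [-0.15,-0.009,0.16,0,1],
    [-0.15,-0.012,0.2,0,1],
    [-0.15,-0.014,0.24,0,1],
    [-0.15,-0.016,0.27,0,1],
    [-0.15,-0.016,0.28,0,1],
    [-0.15,-0.016,0.28,0,1],
    [-0.15,-0.016,0.28,0,1],
    [-0.15,-0.016,0.28,0,1],
  ],
)

```text
clock: 10.9
tool_pos: [0.5195, -0.141, 0.2049]
ee_rot: [0.493, 0.506, -0.495, 0.506]
ft_force: [-0.1, -0.1, -2.7]
gripper_width: 0.0155
```

Run:
```python
from h import *
p,R=axes();print(p,R.round(3),np.arctan2(R[1,1],R[0,1]),bot.sense()["gripper_width"],go([.5193,-.1429,.13]))
w=bot.camera("wrist");s=bot.camera("scene");np.savez("pics/w3.npz",**w);np.savez("pics/s3.npz",**s)
a=w["color"][100:300,180:460,::-1];b=s["color"][60:240,300:440,::-1]
a=cv2.resize(a,(480,343),interpolation=cv2.INTER_CUBIC);b=cv2.resize(b,None,fx=3,fy=3,interpolation=cv2.INTER_CUBIC)
cv2.imwrite("pics/s3.png",b);cv2.imwrite("pics/w3.png",cv2.resize(w["color"][100:300,200:440,::-1],None,fx=3,fy=3,interpolation=cv2.INTER_CUBIC))
```

```text
[ 0.51950448 -0.14095169  0.20493985] [[-0.002  1.     0.023]
 [-0.003  0.023 -1.   ]
 [-1.    -0.002  0.003]] 0.023464581425352158 0.015458991402445502 [ 0.0937 -0.0001  0.0021]
```

View pics/s3.png

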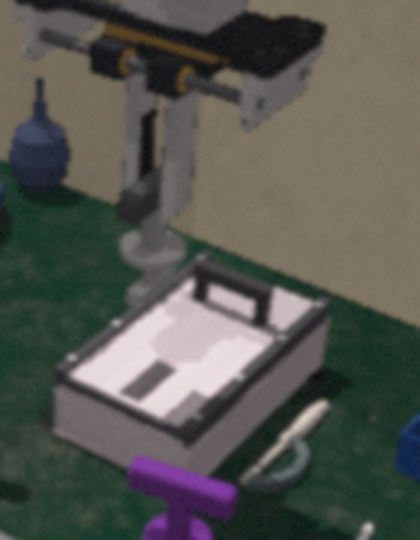

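View pics/w3.png

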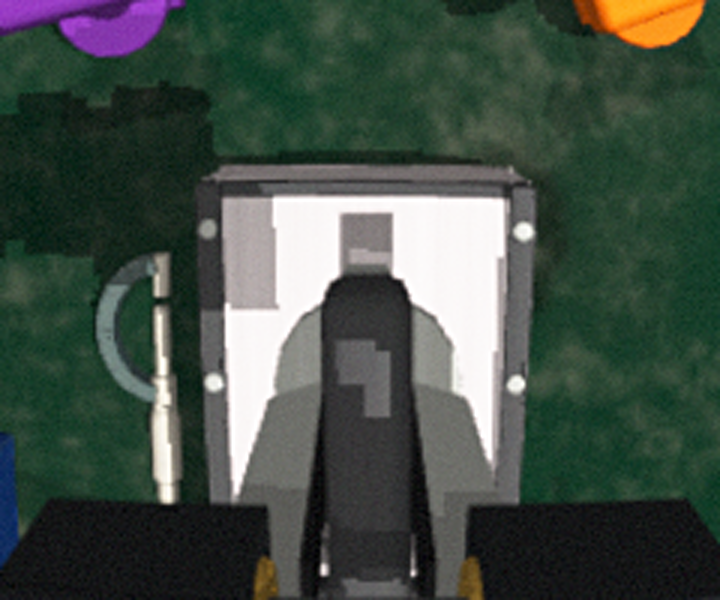

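```bash
python3 - <<'E'
from h import *
from scipy.optimize import least_squares
w=dict(np.load("pics/w3.npz"));s=dict(np.load("pics/s3.npz"));p,R=axes()
def pw(X):
    K=w["camera_matrix"];d=w["R"]@np.array(X)+w["t"];h=np.hypot(*d[:2]);return (K[:2,2]+K[0,0]*np.arctan2(h,d[2])*d[:2]/h-[200,100]+.33)*3
def ps(X):
    d=w0=s["R"]@np.array(X)+s["t"];q=s["camera_matrix"]@d;return (q[:2]/q[2]-[300,60]+.33)*3
zt=p[2]+.008-.035-.007
c=np.array([p[0],p[1],zt])
for nm,f in(("w",pw),("s",ps)):
    P=np.array([f(c+.022*np.array([np.cos(a),np.sin(a),0])) for a in np.linspace(0,6.283,73)]);print(nm,"collar top l,r,t,b",P[:,0].min(),P[:,0].max(),P[:,1].min(),P[:,1].max(), "ctr",f(c))
    print([f(c+[a*.022,b*.022,0]).round(0).tolist() for a,b in((-.97,.24),(-.8,.6),(-.5,.87),(.5,.87),(.8,.6),(.97,.24))])
    print("handle +y end top/bot",f([p[0],p[1]+.035,zt+.052]),f([p[0],p[1]+.035,zt+.032]),"TCP",f(p))
    print("slot +y end", f([.519,-.1184,.058]),"ctr", f([.5193,-.1429,.058]), "slot -y",f([.5195,-.1673,.058]), "screws",f([.5726,-.1222,.064]),f([.4652,-.1239,.064]))
E
python3 - <<'E'
import cv2
i=cv2.imread("pics/w3.png")[180:460,230:490];s=cv2.imread("pics/s3.png")[170:410,80:280]
a=cv2.resize(i,(520,560));b=cv2.resize(s,(270,324))
import numpy as np
o=np.zeros((560,800,3),np.uint8);o[:,:520]=a;o[:324,525:795]=b
cv2.imwrite("pics/c4.png",o)
E
```

```text
w collar top l,r,t,b 272.10374011843953 463.2937825051571 292.8184422495957 472.6340640661051 ctr [367.69627333 385.84955571]
[[275.0, 362.0], [291.0, 329.0], [321.0, 304.0], [419.0, 306.0], [447.0, 332.0], [462.0, 366.0]]
handle +y end top/bot [371.92136346 293.116461  ] [371.73225797 266.91702078] TCP [367.23259377 444.81582018]
slot +y end [367.84746566 210.37952845] ctr [367.02475139 280.06178741] slot -y [365.95808553 347.08637704] screws [525.24305711 228.84292527] [209.19023234 226.20241096]
s collar top l,r,t,b 119.91244594744624 186.55781981278687 227.41754307566686 262.89097357466244 ctr [153.21022869 244.80772122]
[[175.0, 259.0], [164.0, 262.0], [150.0, 263.0], [123.0, 251.0], [120.0, 244.0], [122.0, 237.0]]
handle +y end top/bot [124.58947051 196.20234945] [123.4763829  224.20885512] TCP [155.78581508 199.57323671]
slot +y end [127.72105814 396.54468792] ctr [147.59354868 379.80383687] slot -y [166.86817471 363.71179417] screws [ 71.24496617 358.60382108] [196.16871915 416.35931144]
```

View pics/c4.png

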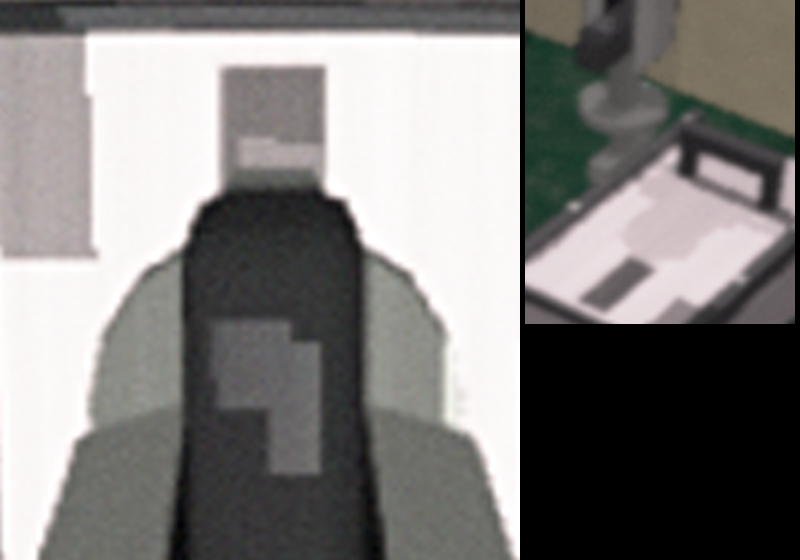

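The collar outline matches the projection of a key centred on the TCP to within about 1 mm in both views. The slot also agrees to within 1 mm. I'll go down to just above the lid, then insert slowly.

Call:
apply_moves(
  steps=[
    [0.0,-0.0003,0.0028,0.02,1],
    [0.03,-0.0003,0.0028,0.02,1],
    [0.06,-0.0003,0.0028,0.02,1],
    [0.08,-0.0003,0.0028,0.02,1],
    [0.086,-0.0003,0.0028,0.02,1],
    [0.086,-0.0003,0.0028,0.02,1],
    [0.086,-0.0003,0.0028,0.02,1],
    [0.086,-0.0003,0.0028,0.02,1],
  ],
)

```text
clock: 11.67
tool_pos: [0.5206, -0.1438, 0.1384]
ee_rot: [0.495, 0.502, -0.497, 0.505]
ft_force: [0.4, -0.4, -1.6]
gripper_width: 0.0156
```

Run:
```python
from h import *
p,R=axes();print(p,np.arctan2(R[1,1],R[0,1]),go([.5192,-.1432,.098]))
s=bot.camera("scene");w=bot.camera("wrist")
b=cv2.resize(s["color"][120:220,310:410,::-1],None,fx=4,fy=4,interpolation=cv2.INTER_CUBIC)
a=cv2.resize(w["color"][140:240,270:370,::-1],None,fx=4,fy=4,interpolation=cv2.INTER_CUBIC)
cv2.imwrite("pics/c5.png",np.hstack([b,a]))
```

```text
[ 0.52058432 -0.14378879  0.13836944] 0.01431976260726071 [ 0.0505 -0.0018 -0.001 ]
```

View pics/c5.png

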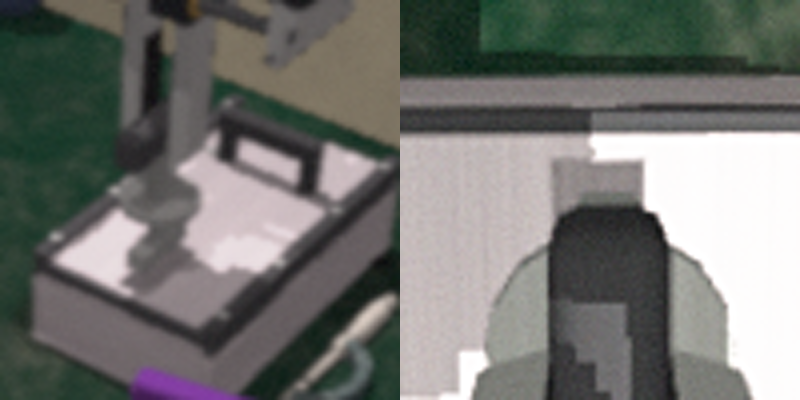

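The hover is 1.4 mm off in x. The picture agrees: the collar centre is about 10 px right of the slot in the 4x crop. I'll correct that while inserting.

Call:
apply_moves(
  steps=[
    [0,-0.0018,-0.001,0,1],
    [0,-0.0018,-0.001,0,1],
    [0,-0.0018,-0.001,0,1],
    [0.004,-0.0018,-0.001,0,1],
    [0.008,-0.0018,-0.001,0,1],
    [0.012,-0.0018,-0.001,0,1],
    [0.016,-0.0018,-0.001,0,1],
    [0.02,-0.0018,-0.001,0,1],
    [0.02,-0.0018,-0.001,0,1],
  ],
)

```text
clock: 12.52
tool_pos: [0.5184, -0.1428, 0.1211]
ee_rot: [0.495, 0.503, -0.498, 0.505]
ft_force: [0.3, -0.1, -2.8]
gripper_width: 0.0158
```

Call:
apply_moves(
  steps=[
    [0.004,0.0005,0,0,1],
    [0.008,0.0008,0,0,1],
    [0.012,0.0008,0,0,1],
    [0.016,0.0008,0,0,1],
    [0.02,0.0008,0,0,1],
    [0.024,0.0008,0,0,1],
    [0.027,0.0008,0,0,1],
    [0.0295,0.0008,0,0,1],
    [0.0295,0.0008,0,0,1],
    [0.0295,0.0008,0,0,1],
  ],
)

```text
clock: 13.35
tool_pos: [0.5193, -0.1431, 0.0979]
ee_rot: [0.495, 0.502, -0.498, 0.505]
ft_force: [-1.1, 0.1, -0.0]
gripper_width: 0.0156
```

Call:
apply_moves(
  steps=[
    [0.0015,0,0,0,1],
    [0.0015,0,0,0.2,1],
    [0.0015,0,0,0.4,1],
    [0.0015,0,0,0.6,1],
    [0.0015,0,0,0.8,1],
    [0.0015,0,0,0.8,1],
    [0.0015,0,0,0.8,1],
  ],
)

```text
clock: 13.93
tool_pos: [0.5203, -0.1437, 0.0979]
ee_rot: [-0.586, -0.393, 0.587, -0.398]
ft_force: [-0.2, 0.0, 4.4]
gripper_width: 0.0157
```

Call:
apply_moves(
  steps=[
    [0.0,-0.0014,0,0.2,1],
    [0,-0.0014,0,0.4,1],
    [0,-0.0014,0,0.6,1],
    [0,-0.0014,0,0.8,1],
    [0,-0.0014,0,0.8,1],
    [0,-0.0014,0,0.8,1],
  ],
)

```text
clock: 14.43
tool_pos: [0.5192, -0.1435, 0.0979]
ee_rot: [-0.652, -0.27, 0.653, -0.275]
ft_force: [-0.1, -1.4, 1.5]
gripper_width: 0.0154
```

Call:
apply_moves(
  steps=[
    [0,0,0,0.2,1],
    [0,0,0,0.4,1],
    [0,0,0,0.6,1],
    [0,0,0,0.8,1],
    [0,0,0,0.8,1],
    [0,0,0,0.8,1],
  ],
)

```text
clock: 14.93
tool_pos: [0.5193, -0.1437, 0.0979]
ee_rot: [0.694, 0.137, -0.693, 0.142]
ft_force: [-0.0, -1.9, 1.7]
gripper_width: 0.0156
```

Run:
```python
from h import *
p,R=axes();h=np.arctan2(R[1,1],R[0,1]);print(p,h,"turn scaled",(h+1.557)/.5,bot.sense()["moment"],go([.5193,-.1430,p[2]]))
```

```text
[ 0.51928505 -0.14365434  0.09794353] -1.174752269041478 turn scaled 0.7644954619170439 [-0.40134503  0.28138317  0.03377716] [-0.     -0.0007 -0.0003]
```

Call:
apply_moves(
  steps=[
    [0,-0.0007,0,0.2,1],
    [0,-0.0007,0,0.4,1],
    [0,-0.0007,0,0.6,1],
    [0,-0.0007,0,0.77,1],
    [0,-0.0007,0,0.77,1],
    [0,-0.0007,0,0.77,1],
    [0,-0.0007,0,0.77,1],
  ],
)

```text
clock: 15.52
tool_pos: [0.5191, -0.1432, 0.098]
ee_rot: [0.708, 0.003, -0.706, 0.008]
ft_force: [-0.5, -1.9, 1.6]
gripper_width: 0.0154
```

Run:
```python
from h import *
p,R=axes();h=np.arctan2(R[1,1],R[0,1]);print(p,h,bot.sense()["moment"])
```

```text
[ 0.51908092 -0.14322766  0.0979803 ] -1.556433382283967 [-0.40987697  0.28688884  0.03135394]
```

The turn is complete at a heading of -1.556. Now I'll release, go straight up and look.

Call:
apply_moves(
  steps=[
    [0,0,0,0,-1],
    [0,0,0,0,-1],
    [0,0,0,0,-1],
    [0,0,0,0,-1],
    [0,0,0,0,-1],
    [0,0,0,0,-1],
    [0,0,0,0,-1],
    [0,0,0,0,-1],
    [-0.03,0,0,0,-1],
    [-0.08,0,0,0,-1],
    [-0.13,0,0,0,-1],
    [-0.18,0,0,0,-1],
    [-0.2,0,0,0,-1],
    [-0.2,0,0.05,0,-1],
    [-0.2,0,0.1,0,-1],
    [-0.2,0,0.13,0,-1],
    [-0.2,0,0.13,0,-1],
  ],
)

```text
clock: 16.93
tool_pos: [0.4119, -0.1433, 0.2574]
ee_rot: [0.708, 0.002, -0.706, 0.007]
ft_force: [0.7, -0.0, -0.1]
gripper_width: 0.0941
```

Run:
```python
from h import *
t=bot.camera("top")["color"];s=bot.camera("scene")["color"]
a=cv2.resize(t[165:255,345:475,::-1],(520,360),interpolation=cv2.INTER_CUBIC)
b=cv2.resize(s[110:230,310:420,::-1],(275,300),interpolation=cv2.INTER_CUBIC)
o=np.zeros((360,800,3),np.uint8);o[:,:520]=a;o[:300,525:]=b;cv2.imwrite("pics/c6.png",o)
```

```text
(no output)
```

View pics/c6.png

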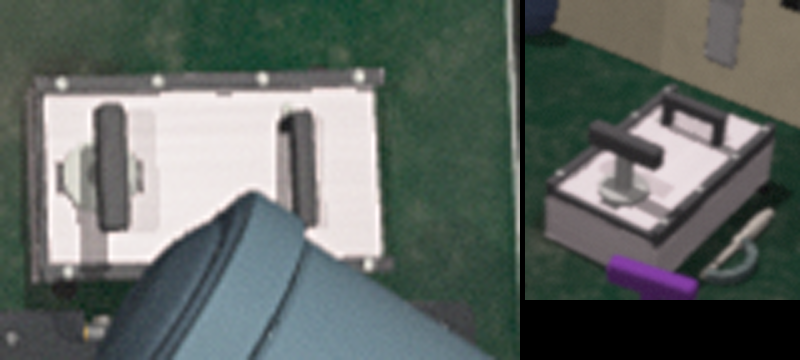

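The top crop shows the key's handle at (111,167), lying crosswise with the collar flat on the lid and the slot ends visible on both sides of it. The lid is still shut, with the bar at (303,168), the same place as before. The micrometer is where it was.

```bash
python3 -c "
from station import bot
print(bot.finish_job())"
```

```text
the job is handed in; nothing more can be done
None
```

The lid is shut, and the grey key sits in the slot with its head locked crosswise underneath. I handed the job in just after 17 s on the robot's clock, well inside the 62 s limit.

- **Lid:** I gripped the bar and pushed the lid to its end stop. It stopped at the predicted place with about 14 N on the wrist.
- **Key:** I lifted it from the stand and lowered it through the slot until the collar rested on the lid. The TCP was then at 0.098 m, as predicted, and the wrist reading shifted by about 3 N. I then turned it a quarter turn clockwise seen from above, let go and moved the arm clear.
- **Last checks:** The final pictures show the handle crosswise, the collar flat on the lid and the lid still shut. The micrometer is in place. The stop watch and the far side of the desk were not in that last crop, but no move went near them.
- **Disagreements:** Positions from the cameras differed by about 1 mm. The arm was 1.4 mm off in x above the slot, and I corrected that before inserting. No check failed.

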